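# Show the star tile to the inspection camera

## Robot

A 6-joint arm with a two-finger parallel gripper is mounted at the origin on the work surface. World frame = base frame: x ahead of the robot, y to its left, z up, the work surface at z = 0. Lengths are in mm, angles in rad, forces in N, time in s.
With the tool pointing down it reaches from about 400 to 925 mm from the base axis. Payload 3.4 kg.
Tool frame: the origin (TCP) lies midway between the tips of the shut fingers; the grasp point (between the pads) lies 19 mm behind it (bot.hold_point_z is the distance from the TCP to the grasp point, in mm); z points along the fingers, y is the line along which they close (so a half turn about z gives the same grasp; the last joint's range is limited). The gripper opens to 85 mm and grips with 20 to 120 N. Pads are 22 mm wide; open, the fingers measure 114 mm over their backs; the gripper's body (76 mm by 85 mm) begins 54 mm behind the grasp point. The pads swing forward as they close: fully open they stand 13 mm farther back than shut.
Start: joints at [1.129, 0.307, 1.506, -0, 1.328, -0.073], TCP at [207.309, 536.334, 208.905] pointing down, gripper open.
Joint ranges: [-3.12, 3.12], [-1.05, 2.28], [0.14, 2.33], [-1.42, 4.57], [0.1, 2.73], [-2.68, 2.68]. Speed limits (rad/s): [2.57, 2.57, 3.14, 3.14, 3.14, 3.14].

## Interface

Orientations are given as a rotation vector (axis times angle).
In Python, from workcell import state, eyes, ticket, bot gives the robot as it stands.
- The arm moves only by the shell command python3 -m pendant 'ROWS' [OPENING]. ROWS is JSON, one flat list of numbers, 4 for each row, row after row: the shift along the tool's x, y, z in units of 25 mm (1.0 is 25 mm), then the turn about the tool's z in rad. A call has 1 to 20 rows; each row is the pose to reach, as a shift and turn from the pose commanded when the call began, along the tool's axes at that moment; what a row does not reach only later rows make up. A row lasts 1/12 s, in which the tool goes at most 41.7 mm and 7.16 degrees, less where a joint would pass 70% of its speed; a pose out of reach is approached as far as the arm can. A call with a gripper value outside its range is refused whole. OPENING is the finger opening in mm, from 0 to 85.4, set as the call begins (- or left out, the last holds). The fingers move at their own pace and stop on an object; the grip force is fixed at half the most. Time passes only in rows, so rows that repeat a pose let the fingers close. It gives the time, the measured TCP pose, the force, the opening and the grip force at its end, in the units of the state.
- state(): the state, without advancing time (a new reading comes with each control period).
- eyes.snapshot(name): name is "scene" or "top"; returns a dict with "color" (400x640x3 uint8, red, green, blue), "vertical_fov" (degrees; the focal length in pixels is half the picture's height over the tangent of half this angle, whatever the lens; pixels are square), "cx", "cy" (the principal point, pixels), "dist" ([k1, k2, p1, p2, k3] as OpenCV has them; the pictures are not rectified), "R" (3x3) and "t" (3): a world point X has camera coordinates R X + t. Camera axes: x right, y down, z forward; pixel columns grow to the right and rows downward; lengths in mm; the calibration is good to about 2 mm. A picture is of the moment at which its call begins. There is no depth.
- ticket.hand_in(): hands the job in; it is judged then, once.
The state is a dict: "time": time; "joint_positions": joint angles; "joint_vel": joint speeds; "effort": joint torques, N m; "ee_pos": TCP position; "tcp_rot": TCP orientation; "ft_force": force on the tool from outside, world axes, zero at the start; "torque": the same for the moment, N m; "finger_gap": finger opening in mm; "grip_force": force on a finger pad.
Only numpy, scipy, OpenCV 4.12 (cv2) and the standard library are available. Lean on these libraries where they do the work, as an engineer would, in place of code of your own. Each camera call takes 0.05 s, during which the arm holds its last target. There are 200 camera calls.

## Task

The orange paint bottle is standing in the view of the inspection camera: stand it upright in the grey tray and let go of it. Then take the tile with the blue star out of the wooden rail and hold it up to the camera: painted face towards the lens, square to it, right way up as the camera sees it, with the middle of the face on the lens axis 16 cm from the glass, and finish still holding it there, steady and touching nothing else. Leave the other two tiles, the bowl, the mug and the small squeeze bottles where they are.

Things in the scene. Friction and masses are not known exactly. Their poses are not given: they have to be found in the camera images.
- tile_star: Loose white ceramic tile with a blue eight-pointed star and a blue top edge; 9 mm thick (x), 66 mm wide (y), 90 mm high (z), about 0.11 kg. Starts standing upright in one of the rail's three slots (any of the three). Origin at the centre of its underside; x points out of the painted face, z up towards the blue edge.
- tile_star_face (a point): Middle of the star tile's painted face: 45 mm above its underside, 4.5 mm along its x.
- tile_sun: Same tile with a yellow disc and yellow top edge, in another slot; same axes; leave alone.
- tile_bars: Same tile with three green bars and green top edge, in another slot; same axes; leave alone.
- rail: Fixed light wooden block, 60 x 280 x 28 mm (x, y, z), standing on the table; three slots side by side along y at -90, 0 and +90 mm, each 12 x 68 mm and 18 mm deep (slot floor 10 mm above the table), so a tile's top is 100 mm above the table and 72 mm above the rail. Origin at the centre of the underside. The painted faces look along its x, away from the robot.
- stand: Fixed stand of the inspection camera: dark base plate 110 x 100 x 12 mm whose middle lies 50 mm along its x, and an 18 mm post 60 mm along its x. Origin on the table; its -x is the direction in which the camera faces, roughly towards the robot. The lens glass is straight above the origin, 225 mm above the table.
- cam_head: Camera head fixed on the stand: grey box about 60 x 70 x 55 mm, black lens barrel of 42 mm diameter, white ring light of 62 mm. Origin at the centre of the lens glass; the camera looks along its -x, which points 20 degrees below level; z is the picture's up. The tile is rightly shown when its x and z axes are parallel to these x and z axes.
- present_point (a point): Point in the air on the lens axis, 160 mm in front of the glass (170 mm above the table): the middle of the painted face belongs here.
- bottle: Loose upright orange paint bottle, about 0.28 kg: straight body 52 mm diameter up to 122 mm, shoulder to 137 mm, white cap 24 mm diameter to 158 mm. Starts on the table under the present point (within about 45 mm). Origin at the centre of its underside, z up.
- tray: Fixed grey open tray, 130 x 130 x 30 mm outside, walls and floor 5 mm thick, empty. Origin at the centre of its underside, z up.
- bowl: Loose blue bowl, 110 mm diameter, 55 mm high; origin at the centre of its underside; leave alone.
- mug: Loose white mug, 80 mm diameter, 90 mm high; origin at the centre of its underside; leave alone.
- squeeze0: Yellow squeeze bottle, 38 mm diameter, body 65 mm high, white cone nozzle to 100 mm; origin at the centre of its underside; leave alone
- squeeze1: Blue squeeze bottle, 38 mm diameter, body 65 mm high, white cone nozzle to 100 mm; origin at the centre of its underside; leave alone
- squeeze2: Green squeeze bottle, 38 mm diameter, body 65 mm high, white cone nozzle to 100 mm; origin at the centre of its underside; leave alone
There are look-alikes about, which are no part of the job. There is more than one size of the bottle; the one meant has the size given above.

How it is judged (in metres and radians):
On the way, in this order (a step that is already met when the one before it is completed fails the run):
1. the orange bottle stands upright in the grey tray, let go (x of bottle in the frame of tray between -0.042 and 0.042 m and y of bottle in the frame of tray between -0.042 and 0.042 m and z of bottle in the frame of tray between 0 and 0.012 m and angle between bottle's own z axis and vertical below 0.12 rad and contact force between bottle and the fingers below 0.1 N and linear speed of bottle below 0.02 m/s), for 0.3 s.
2. the star tile is lifted out of its slot in the fingers (height (world z) of tile_star above 0.04 m and contact force between tile_star and the fingers above 1 N), for 0.1 s.
At the end, for the whole second after the job is handed in: Star tile held still by fingers alone, face centre within 22 mm of the point 160 mm out on the lens axis, painted face to the lens, axes within 0.17 rad of the camera head's; bottle upright (0.12 rad), let go, within 42 mm of tray centre in x and y; other tiles moved under 20 mm (all of step 1 and distance between tile_star_face and present_point below 0.022 m and angle between the x axis of tile_star and the x axis of cam_head, either way round below 0.17 rad and angle between the z axis of tile_star and the z axis of cam_head, either way round below 0.17 rad and x of cam_head in the frame of tile_star above 0.1 m and angle between tile_star's own z axis and vertical below 0.8 rad and contact force between tile_star and the fingers above 2 N and linear speed of tile_star below 0.02 m/s and angular speed of tile_star below 0.15 rad/s and contact force between tile_star and stand below 0.1 N and contact force between tile_star and bottle below 0.1 N and contact force between tile_star and rail below 0.1 N and distance of each of tile_sun, tile_bars from where it was at the start of the episode below 0.02 m); the arm keeps its last pose, push and grip.
It fails at once if another tile, the bowl, the mug or a squeeze bottle is shifted (tiles 20 mm, others 30 mm) (distance of any of tile_sun, tile_bars from where it was at the start of the episode above 0.02 m or distance of any of bowl, mug, squeeze0, squeeze1, squeeze2 from where it was at the start of the episode above 0.03 m).
It also fails if it takes over 59 s, if anything falls off the work surface, if the arm or the gripper's body presses on something with over 40 N, if the wrist force passes 120 N, or if a joint passes its speed limit or range.

## Working session

There is one attempt and no reset: what is moved stays moved. The work goes in short steps, Python scripts to look and compute and a shell command to move; the robot and the scene stay as the last step left them, time stands still between calls to the robot, and variables do not carry over. Pictures are saved under pics/ and viewed, at most 10 in all, crops included, and the job is handed in when it is done.

```bash
ls; mkdir -p pics
python3 - <<'E'
from workcell import state, eyes, bot
import cv2
for n in("scene","top"):
    s=eyes.snapshot(n); cv2.imwrite(f"pics/{n}0.png",s["color"][:,:,::-1])
    print(n,s["vertical_fov"],s["cx"],s["cy"],s["dist"],s["R"],s["t"])
s=state(); print({k:s[k] for k in("time","ee_pos","tcp_rot","finger_gap")},[a for a in dir(bot) if a[0]!='_'])
E
```

```text
pics
scene 42.74056972771654 311.9156224619197 200.10551217817007 [-0.16690103  0.          0.          0.          0.        ] [[-0.20137322  0.97944369  0.0117852 ]
 [ 0.73379737  0.15881647 -0.66054428]
 [-0.64883761 -0.12436799 -0.75069459]] [ 145.23770212 -329.53943192 1894.40026885]
top 50.9383942143673 314.3696854031334 196.69933423628606 [-0.09037245  0.          0.          0.          0.        ] [[ 2.19696654e-02 -9.99750070e-01  4.13893870e-03]
 [-9.79058152e-01 -2.23526806e-02 -2.02349927e-01]
 [ 2.02391871e-01  3.93298534e-04 -9.79304537e-01]] [ -33.72495053  626.92229202 1231.23647666]
{'time': 0.1, 'ee_pos': array([207.01294847, 535.71952332, 208.07431006]), 'tcp_rot': array([-5.75902254e-01, -3.08790419e+00,  2.80814585e-03]), 'finger_gap': 85.87895612707072} ['PlanningError', 'hold_point_z']
```

View pics/scene0.png

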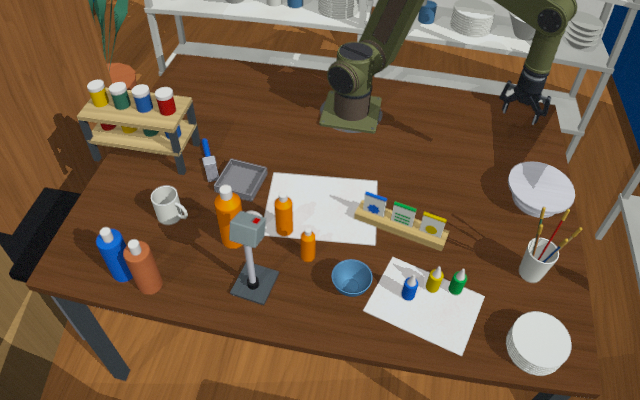

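View pics/top0.png

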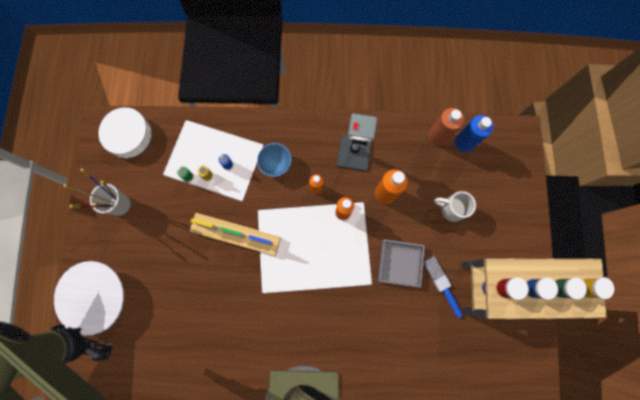

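The scene view shows three orange bottles: large at (229,217), medium at (284,215) and small at (308,245). In the top view they are at (390,187), (345,208) and (316,182). The star tile, with the blue edge, is at (374,203) in scene and (262,240) in top. The tray is at (241,179) and (402,264), and the camera stand is at (250,255) and (358,140). I'll make one enlarged crop sheet to measure from.

```bash
cat > h.py <<'E'
import numpy as np, cv2
from workcell import state, eyes
def cam(n):
    s=eyes.snapshot(n); f=200/np.tan(np.radians(s["vertical_fov"]/2))
    s["K"]=np.array([[f,0,s["cx"]],[0,f,s["cy"]],[0,0,1]]); return {k:np.array(v,float) if k!="color" else v for k,v in s.items()}
def ray(s,p):
    u=cv2.undistortPoints(np.array([[p]],float),s["K"],s["dist"])[0,0]
    d=s["R"].T@np.r_[u,1]; return -s["R"].T@s["t"], d/np.linalg.norm(d)
def atz(s,p,z):
    c,d=ray(s,p); return c+d*(z-c[2])/d[2]
def tri(a,pa,b,pb):
    c1,d1=ray(a,pa); c2,d2=ray(b,pb)
    k=np.linalg.lstsq(np.c_[d1,-d2],c2-c1,rcond=None)[0]
    x,y=c1+k[0]*d1,c2+k[1]*d2; return (x+y)/2,np.linalg.norm(x-y)
def proj(s,X):
    return cv2.projectPoints(np.array(X,float).reshape(-1,3),cv2.Rodrigues(s["R"])[0],s["t"],s["K"],s["dist"])[0][:,0]
E
python3 - <<'E'
import cv2,numpy as np
a=cv2.imread("pics/scene0.png");b=cv2.imread("pics/top0.png")
def z(im,x,y,w,h,k):
    c=cv2.resize(im[y:y+h,x:x+w],None,fx=k,fy=k,interpolation=cv2.INTER_CUBIC)
    for i in range(0,w,10): cv2.line(c,(i*k,0),(i*k,6 if i%50 else 14),(0,255,255),1)
    for i in range(0,h,10): cv2.line(c,(0,i*k),(6 if i%50 else 14,i*k),(0,255,255),1)
    return c
cv2.imwrite("pics/c1.png",z(a,200,150,130,120,5)) 
cv2.imwrite("pics/c2.png",z(b,180,100,260,190,3))
cv2.imwrite("pics/c3.png",z(a,340,180,120,75,6))
E
```

```text
(no output)
```

View pics/c1.png

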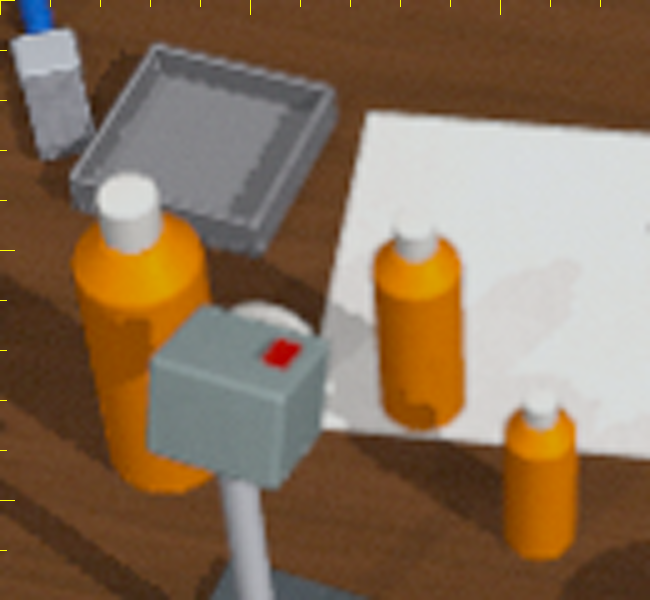

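View pics/c2.png

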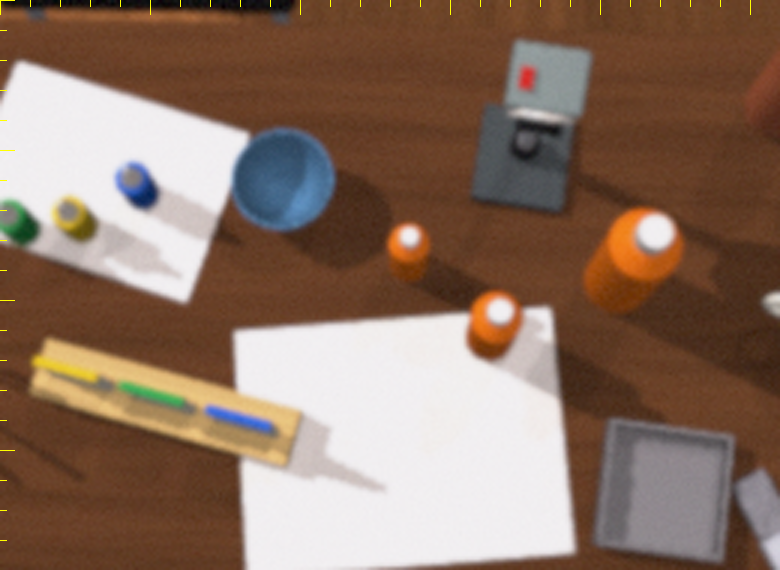

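View pics/c3.png

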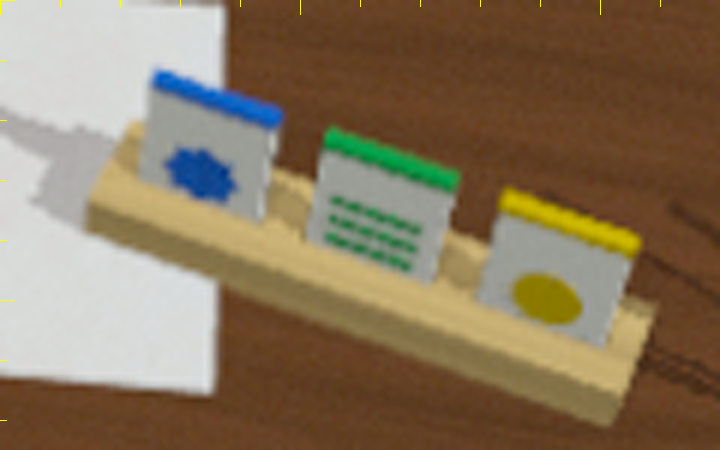

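Top crop (×3): the rail runs from (45,338) to (302,411), the star tile's blue edge is at (240,418), the stand base at (525,160) and the tray at (665,490). Scene crop c3 confirms the blue star tile is at the left end of the rail. Now I'll measure the bottle sizes and object poses.

```bash
cat > m.py <<'E'
from h import *
from scipy.optimize import least_squares
S=cam("scene");T=cam("top")
s1=lambda x,y:(200+x/5,150+y/5); t2=lambda x,y:(180+x/3,100+y/3); s3=lambda x,y:(340+x/6,180+y/6)
np.set_printoptions(precision=1,suppress=True)
for n,p,q in(("big",(129,185),(655,232)),("med",(416,225),(500,312)),("small",(541,402),(410,237))):
    print(n,"captop",*tri(S,s1(*p),T,t2(*q)))
print("tray rim top",np.array([atz(T,t2(*p),30) for p in((610,418),(735,434),(722,563),(597,548))]))
print("tray rim scene",np.array([atz(S,s1(*p),30) for p in((155,45),(335,92),(262,240),(75,180))]))
print("rail top",np.array([atz(T,t2(*p),28) for p in((45,338),(302,411),(287,467),(30,395))]))
print("blue edge top",np.array([atz(T,t2(*p),100) for p in((206,407),(274,430))]))
print("blue edge scene",np.array([atz(S,s3(*p),100) for p in((153,76),(281,118))]))
print("base top",np.array([atz(T,t2(*p),12) for p in((485,105),(577,117),(563,212),(472,200))]))
print("med base scene(front bottom edge)",atz(S,s1(422,428),0))
E
python3 m.py
```

```text
big captop [ 654.4 -248.   220.8] 1.653552730227496
med captop [ 590.  -111.3  151.4] 2.858675212927936
small captop [670.4 -23.7 116.9] 3.2903820177001486
tray rim top [[ 503.9 -237.4   30. ]
 [ 489.6 -368.3   30. ]
 [ 357.3 -351.7   30. ]
 [ 370.6 -223.2   30. ]]
tray rim scene [[ 366.1 -345.9   30. ]
 [ 383.5 -218.1   30. ]
 [ 516.8 -228.9   30. ]
 [ 493.2 -358.2   30. ]]
rail top [[574.7 357.3  28. ]
 [504.5  82.5  28. ]
 [446.2  95.8  28. ]
 [513.9 368.6  28. ]]
blue edge top [[498.4 171.4 100. ]
 [477.5 103.5 100. ]]
blue edge scene [[485.6 110.2 100. ]
 [499.6 174.5 100. ]]
base top [[ 849.6 -105.7   12. ]
 [ 838.2 -207.7   12. ]
 [ 728.9 -191.5   12. ]
 [ 740.1  -92.4   12. ]]
med base scene(front bottom edge) [ 614.7 -104.9    0. ]
```

The cap-top heights come out at about 221, 151 and 117 mm. The medium bottle (scene 284,215) therefore matches the given 158 mm and stands under the present point; the large and small ones are look-alikes. The crop above already shows it enlarged. Next I'll work out the first move.

```bash
cat > go.py <<'E'
# usage: go.py x y z [yaw of tool y axis, deg] -> shift in tool axes, units of 25 mm, and turn
import sys; from h import *
from scipy.spatial.transform import Rotation as Ro
v=list(map(float,sys.argv[1:])); s=state(); R=Ro.from_rotvec(s["tcp_rot"]).as_matrix()
yaw=np.degrees(np.arctan2(R[1,1],R[0,1])); d=R.T@(np.array(v[:3])-s["ee_pos"])/25
print("shift",d.round(3),"turn",round(np.radians(-(v[3]-yaw)),3) if len(v)>3 else 0,"pos",s["ee_pos"].round(1),"yaw",yaw.round(2),"tilt",R[:,2].round(3),"t",s["time"],"gap",round(s["finger_gap"],1))
E
python3 go.py 589 -110 215; python3 go.py 435 -291 215
```

```text
shift [-23.563 -18.593  -0.246] turn 0 pos [207.1 535.9 208.3] yaw 68.87 tilt [-0.001 -0.001 -1.   ] t 0.2 gap 85.5
shift [-20.427 -27.567  -0.234] turn 0 pos [207.1 535.9 208.3] yaw 68.87 tilt [-0.001 -0.001 -1.   ] t 0.2 gap 85.5
```

```bash
python3 -m pendant '[-1.2,-0.9,-0.25,0,-2.4,-1.9,-0.25,0,-3.9,-3.1,-0.25,0,-5.4,-4.3,-0.25,0,-6.9,-5.5,-0.25,0,-8.4,-6.7,-0.25,0,-9.9,-7.8,-0.25,0,-11.4,-9,-0.25,0,-12.9,-10.2,-0.25,0,-14.4,-11.4,-0.25,0,-15.9,-12.5,-0.25,0,-17.4,-13.7,-0.25,0,-18.9,-14.9,-0.25,0,-20.4,-16.1,-0.25,0,-21.6,-17.1,-0.25,0,-22.6,-17.9,-0.25,0,-23.2,-18.3,-0.25,0,-23.5,-18.6,-0.25,0,-23.5,-18.6,-0.25,0,-23.5,-18.6,-0.25,0]' 85; python3 go.py 589 -110 90
python3 - <<'E'
from h import *
a=cam("scene")["color"][130:280,220:360];b=cam("top")["color"][130:280,270:410]
cv2.imwrite("pics/d1.png",cv2.resize(np.hstack([a,b]),None,fx=2.8,fy=2.8,interpolation=2)[:,:,::-1])
E
```

```text
time: 1.87
ee_pos: [588.9, -112.0, 214.4]
tcp_rot: [-0.582, -3.087, 0.001]
ft_force: [0.3, 0.9, -0.1]
finger_gap: 85.0
grip_force: 0.0
shift [0.023 0.078 4.974] turn 0 pos [ 588.9 -112.   214.4] yaw 68.65 tilt [-0. -0. -1.] t 1.8667 gap 85.0
```

View pics/d1.png

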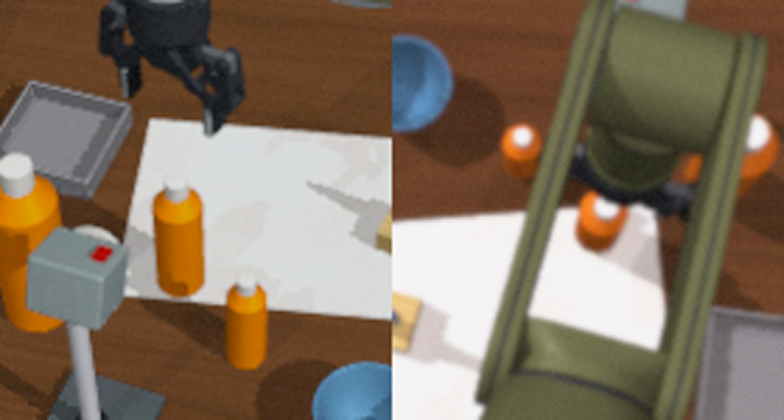

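Left: the medium bottle's cap is at about (176,185) and the fingertips are above and behind it. Right: the fingers look ahead of the cap. I'll check that this agrees with the projection of the known fingertip positions.

Run:
```python
from h import *
np.set_printoptions(precision=1,suppress=True)
y=np.array([.364,.931,0]);p=np.array([588.9,-112,227])
for n,o in(("scene",(220,130)),("top",(270,130))):
    s=cam(n); c=-s["R"].T@s["t"]
    P=[p+42.7*y,p-42.7*y,(589,-110,158),(589,-110,129)]
    print(n,"cam at",c,"crop px",((proj(s,P)-o)*2.8+((392,0) if n=="top" else (0,0))))
```

```text
scene cam at [1500.2  145.7 1202.7] crop px [[209.8 145.7]
 [136.3 110. ]
 [176.8 176.8]
 [177.7 196.3]]
top cam at [ 365.3  -20.2 1332.8] crop px [[571.  177.2]
 [653.5 210.8]
 [604.5 207.1]
 [602.4 212.3]]
```

```bash
python3 -m pendant '[0,0.08,0.5,0,0,0.08,1,0,0,0.08,1.6,0,0,0.08,2.2,0,0,0.08,2.8,0,0,0.08,3.4,0,0,0.08,4,0,0,0.08,4.5,0,0,0.08,4.8,0,0,0.08,4.9,0,0,0.08,4.95,0,0,0.08,4.95,0]' 85
python3 - <<'E'
from h import *
a=cam("scene")["color"][150:270,220:360];b=cam("top")["color"][150:270,270:410]
cv2.imwrite("pics/d2.png",cv2.resize(np.hstack([a,b]),None,fx=2.8,fy=2.8,interpolation=2)[:,:,::-1])
E
```

```text
time: 3.07
ee_pos: [588.6, -106.8, 92.0]
tcp_rot: [0.575, 3.088, -0.0]
ft_force: [0.1, -0.1, 0.2]
finger_gap: 84.8
grip_force: 0.0
```

View pics/d2.png

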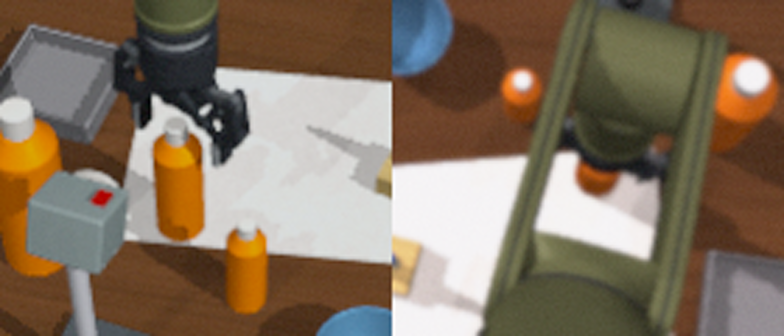

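```bash
python3 go.py 589 -110 90
python3 - <<'E'
from h import *
np.set_printoptions(precision=1,suppress=True)
y=np.array([.364,.931,0]);x=np.array([.931,-.364,0])
for n,o in(("scene",(220,150)),("top",(270,150))):
    s=cam(n); off=(392,0) if n=="top" else (0,0)
    for z in(105,125): 
        p=np.array([588.6,-108,z]); print(n,z,((proj(s,[p+42.7*y,p-42.7*y,p+57*y,p-57*y,p+57*y+11*x,p-57*y+11*x])-o)*2.8+off).tolist())
    print("bottle",((proj(s,[(589,-110,158),(589,-110,0)])-o)*2.8+off).tolist())
E
```

```text
shift [-0.038 -0.105  0.094] turn 0 pos [ 589.  -107.2   92.3] yaw 68.89 tilt [ 0.002 -0.    -1.   ] t 3.1667 gap 84.9
scene 105 [[215.3747323516143, 173.8487035595889], [146.24533812024345, 138.4821430989434], [227.24864203278287, 179.9179334452607], [134.96831735560966, 132.70765857515786], [221.09551647211342, 187.0125481266871], [128.61526247396677, 139.40579210927027]]
scene 125 [[215.16548581219195, 160.86638852087538], [145.3292258894951, 125.41203911191373], [227.16517394491774, 166.9541307073409], [133.94116670871261, 119.62655730653562], [220.94500226011667, 174.06992618004364], [127.51652274603352, 126.33976816234626]]
bottle [[176.81909275058604, 120.81318045170553], [181.36725925084886, 220.12170609658534]]
top 105 [[561.5502241321292, 145.52436635249222], [636.1155396896097, 175.98776656403987], [549.1219297024169, 140.4471401650936], [648.6506967119376, 181.10927621953633], [553.0315082018803, 131.11376774400816], [652.4154034815919, 171.65624818337463]]
top 125 [[562.3502849721701, 141.89493876833555], [638.1103831960668, 172.82978623078435], [549.723723719809, 136.7398379894909], [650.8470047490505, 178.03115227948808], [553.6941444851434, 127.26462318257897], [654.6673576398459, 168.43229862730144]]
bottle [[604.5279103479918, 151.14505114495432], [593.842641889793, 176.6293249970678]]
```

The top-view finger positions match the prediction, so the bottle is centred between the fingers. Next: down a few mm and close.

```bash
python3 -m pendant '[0,-0.1,0.1,0,0,-0.1,0.16,0,0,-0.1,0.16,0]' 85;  python3 -m pendant '[0,0,0,0,0,0,0,0,0,0,0,0,0,0,0,0,0,0,0,0,0,0,0,0,0,0,0,0,0,0,0,0,0,0,0,0,0,0,0,0,0,0,0,0,0,0,0,0]' 30;  python3 -m pendant '[0,0,-0.1,0,0,0,-0.3,0,0,0,-0.6,0,0,0,-0.9,0,0,0,-1.2,0,0,0,-1.5,0,0,0,-1.8,0,0,0,-2,0,0,0,-2,0,0,0,-2,0]'; python3 go.py 435 -291 138
```

```text
time: 3.52
ee_pos: [587.2, -109.8, 87.1]
tcp_rot: [-0.577, -3.088, -0.0]
ft_force: [0.3, 0.5, 0.5]
finger_gap: 85.5
grip_force: 0.0
time: 4.52
ee_pos: [587.9, -109.6, 88.1]
tcp_rot: [0.576, 3.087, -0.0]
ft_force: [-0.9, 0.7, 4.2]
finger_gap: 48.9
grip_force: 62.0
time: 5.35
ee_pos: [587.8, -109.7, 138.0]
tcp_rot: [0.576, 3.087, -0.0]
ft_force: [-0.7, -0.5, -4.3]
finger_gap: 49.2
grip_force: 62.6
shift [ 3.086e+00 -8.966e+00 -6.000e-03] turn 0 pos [ 587.8 -109.7  138. ] yaw 68.87 tilt [ 0.001 -0.    -1.   ] t 5.35 gap 49.2
```

Held: the gap is 49 mm and the force reads the bottle's weight. Carry it to the tray.

```bash
python3 -m pendant '[0.1,-0.3,0,0,0.3,-0.8,0,0,0.55,-1.6,0,0,0.85,-2.5,0,0,1.2,-3.5,0,0,1.55,-4.5,0,0,1.9,-5.5,0,0,2.25,-6.5,0,0,2.6,-7.5,0,0,2.85,-8.3,0,0,3.0,-8.7,0,0,3.08,-8.9,0,0,3.08,-8.97,0,0,3.08,-8.97,0,0,3.08,-8.97,0,0]';  python3 -m pendant '[0,0,0.2,0,0,0,0.5,0,0,0,0.8,0,0,0,1.1,0,0,0,1.3,0,0,0,1.5,0,0,0,1.6,0,0,0,1.68,0,0,0,1.73,0,0,0,1.77,0,0,0,1.77,0,0,0,1.77,0,0,0,1.77,0]'; python3 go.py 435 -291 95
python3 - <<'E'
from h import *
a=cam("scene")["color"][110:240,170:310]
cv2.imwrite("pics/d3.png",cv2.resize(a,None,fx=4,fy=4,interpolation=2)[:,:,::-1])
E
```

```text
time: 6.6
ee_pos: [435.3, -290.5, 137.4]
tcp_rot: [0.575, 3.088, 0.001]
ft_force: [0.3, 0.9, -3.0]
finger_gap: 48.8
grip_force: 62.8
time: 7.68
ee_pos: [435.0, -291.2, 93.4]
tcp_rot: [0.576, 3.088, -0.001]
ft_force: [-0.0, 0.4, -4.1]
finger_gap: 48.6
grip_force: 62.8
shift [ 0.002  0.009 -0.062] turn 0 pos [ 435.  -291.2   93.4] yaw 68.87 tilt [ 0. -0. -1.] t 7.6833 gap 48.6
```

View pics/d3.png

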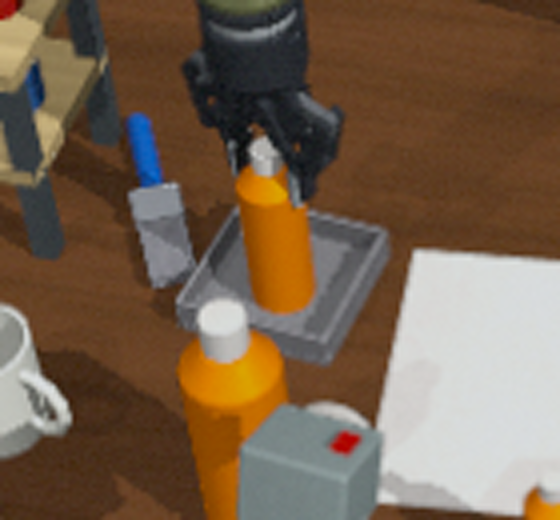

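The bottle at (277,235) is upright over the tray floor and still hanging in the fingers. Lower it until it touches, then release.

```bash
python3 -m pendant '[0,0,0.04,0,0,0,0.08,0,0,0,0.08,0,0,0,0.08,0]'; python3 -m pendant '[0,0,0.04,0,0,0,0.08,0,0,0,0.08,0,0,0,0.08,0]'
```

```text
time: 8.07
ee_pos: [435.8, -291.6, 93.1]
tcp_rot: [0.576, 3.086, -0.002]
ft_force: [-1.9, 2.2, 9.9]
finger_gap: 48.8
grip_force: 64.1
time: 8.4
ee_pos: [436.7, -292.1, 93.1]
tcp_rot: [0.575, 3.083, -0.003]
ft_force: [-3.2, 4.2, 20.4]
finger_gap: 48.9
grip_force: 65.4
```

```bash
python3 -m pendant '[0,0,-0.11,0,0,0,-0.11,0,0,0,-0.11,0]';  python3 -m pendant '[0,0,0,0,0,0,0,0,0,0,0,0,0,0,0,0,0,0,0,0,0,0,0,0,0,0,0,0,0,0,0,0]' 85;  python3 -m pendant '[0,0,-0.4,0,0,0,-1,0,0,0,-2,0,0,0,-3,0,0,0,-3.5,0,0,0,-3.9,0,0,0,-4,0,0,0,-4,0]'
python3 - <<'E'
from h import *
cv2.imwrite("pics/e.png",cam("scene")["color"][:,:,::-1])
E
cat > fit.py <<'E'
# subpixel check of star tile's blue edge and rail by colour masks, arm out of the way
from h import *
np.set_printoptions(precision=1,suppress=True)
for n in("scene","top"):
    s=cam(n); c=s["color"].astype(int); m=((c[:,:,2]-c[:,:,0]>70)).astype(np.uint8)
    k,l,st,ce=cv2.connectedComponentsWithStats(m)
    for i in range(1,k):
        if st[i,4]>15:
            w=atz(s,ce[i],98)
            if 400<w[0]<560 and 60<w[1]<220: print(n,"blue blob",ce[i],st[i,4],"at z98",w, [atz(s,p,98)[:2] for p in cv2.boxPoints(cv2.minAreaRect(np.argwhere(l==i)[:,::-1].astype(np.float32)))])
    m=((abs(c[:,:,0]-200)<60)&(c[:,:,0]-c[:,:,2]>50)&(c[:,:,1]-c[:,:,2]>25)&(c[:,:,0]-c[:,:,1]<60)).astype(np.uint8)
    w=cv2.morphologyEx(m,cv2.MORPH_CLOSE,np.ones((5,5))); k,l,st,ce=cv2.connectedComponentsWithStats(w)
    for i in range(1,k):
        if st[i,4]>300:
            q=cv2.minAreaRect(np.argwhere(l==i)[:,::-1].astype(np.float32)); g=atz(s,q[0],28)
            if n=="top" and 420<g[0]<600 and 130<g[1]<320: print("rail",g,[atz(s,p,28)[:2] for p in cv2.boxPoints(q)])
E
python3 fit.py
```

```text
time: 8.65
ee_pos: [435.8, -291.7, 93.0]
tcp_rot: [0.576, 3.086, -0.002]
ft_force: [-0.7, 0.7, 6.9]
finger_gap: 48.8
grip_force: 64.0
time: 9.32
ee_pos: [434.8, -291.1, 91.8]
tcp_rot: [-0.576, -3.088, -0.0]
ft_force: [-0.3, 0.5, 0.1]
finger_gap: 84.7
grip_force: 0.0
time: 9.98
ee_pos: [435.1, -291.3, 192.8]
tcp_rot: [0.576, 3.087, -0.001]
ft_force: [0.9, -0.5, -0.4]
finger_gap: 84.7
grip_force: 0.0
scene blue blob [376.2 196.1] 71 at z98 [490.7 142.5  98. ] [array([489.1, 108.5]), array([476.7, 109.8]), array([491. , 173.5]), array([503.2, 171.9])]
scene blue blob [373.1 208.6] 62 at z98 [540.  139.6  98. ] [array([541.5, 122.2]), array([519.7, 133.9]), array([541.7, 156.8]), array([563.1, 145. ])]
top blue blob [259.4 239.2] 62 at z98 [488.9 139.5  98. ] [array([492.9, 171.8]), array([501.2, 169.8]), array([485.5, 108.9]), array([477.3, 110.9])]
rail [512.9 229.8  28. ] [array([516.2, 378.5]), array([580.6, 365.5]), array([509.4,  83. ]), array([446.7,  98.1])]
```

The bottle is released. The blue-edge blob gives the tile centre at about (489.5,141) with its y axis at 76°, and the rail measurement (491,142.5 at 76°) agrees.

```bash
python3 go.py 489.5 140.5 165 76
python3 - <<'E'
from h import *
np.set_printoptions(precision=1,suppress=True)
s=cam("scene");c=s["color"].astype(int);m=((c[:,:,0]-c[:,:,2]>120)&(c[:,:,0]-c[:,:,1]>70)).astype(np.uint8)
k,l,st,ce=cv2.connectedComponentsWithStats(m)
for i in range(1,k):
    if st[i,4]>80:
        p=np.argwhere(l==i)[:,::-1]; a=np.linalg.svd(p-p.mean(0),full_matrices=0)[2][0]; print(ce[i],st[i],"axis",a)
q=proj(s,[(436,-291,5),(436,-291,65),(436,-291,135)]); print(q,(q[2]-q[0])/np.linalg.norm(q[2]-q[0]))
E
```

```text
shift [ 4.145 16.879  1.054] turn -0.124 pos [ 434.1 -290.5  190.8] yaw 68.87 tilt [-0.002  0.001 -1.   ] t 10.1333 gap 84.8
[167.5 107. ] [161  99  13  16 131] axis [0.3 1. ]
[239.2 169.8] [229 151  19  37 457] axis [0.2 1. ]
[228.  206.3] [215 193  27  28 379] axis [-1.  0.]
[228.7 238. ] [222 224  20  24 174] axis [0.4 0.9]
[308.4 247.5] [302 233  13  29 289] axis [0. 1.]
[[241.4 181.8]
 [239.7 168.7]
 [237.6 152.4]] [-0.1 -1. ]
```

The bottle is upright in the tray, with its centroid within 1 px of prediction. On to the tile.

```bash
python3 -m pendant '[0.1,0.4,0.05,-0.01,0.3,1.2,0.1,-0.02,0.6,2.4,0.2,-0.04,0.9,3.7,0.3,-0.06,1.2,5,0.3,-0.08,1.55,6.3,0.4,-0.1,1.9,7.6,0.4,-0.124,2.2,8.9,0.5,-0.124,2.5,10.2,0.6,-0.124,2.85,11.5,0.7,-0.124,3.15,12.8,0.8,-0.124,3.45,14.1,0.9,-0.124,3.75,15.3,1,-0.124,3.95,16.1,1.05,-0.124,4.1,16.6,1.05,-0.124,4.14,16.85,1.05,-0.124,4.14,16.88,1.05,-0.124,4.14,16.88,1.05,-0.124,4.14,16.88,1.05,-0.124]' 76; python3 go.py 489.5 140.5 42 76
```

```text
time: 11.77
ee_pos: [490.0, 139.2, 165.4]
tcp_rot: [-0.384, -3.117, 0.001]
ft_force: [-0.2, -1.3, -0.3]
finger_gap: 76.0
grip_force: 0.0
shift [0.031 0.05  4.937] turn -0.001 pos [490.  139.2 165.4] yaw 75.95 tilt [-0.001 -0.001 -1.   ] t 11.7667 gap 76.0
```

```bash
python3 -m pendant '[0,0.05,0.5,0,0,0.05,1,0,0,0.05,1.6,0,0,0.05,2.2,0,0,0.05,2.4,0,0,0.05,2.5,0,0,0.05,2.6,0,0,0.05,2.7,0,0,0.05,2.8,0,0,0.05,2.8,0]' 76; python3 -m pendant '[0,0,0.1,0,0,0,0.2,0,0,0,0.3,0,0,0,0.4,0,0,0,0.4,0]' 76;python3 -m pendant '[0,0,0.1,0,0,0,0.2,0,0,0,0.3,0,0,0,0.4,0,0,0,0.4,0]' 76
python3 - <<'E'
from h import *
a=cam("scene")["color"][150:260,330:470]
cv2.imwrite("pics/d4.png",cv2.resize(a,None,fx=5,fy=5,interpolation=2)[:,:,::-1])
E
```

```text
time: 12.6
ee_pos: [490.9, 141.0, 95.8]
tcp_rot: [0.384, 3.118, 0.0]
ft_force: [0.6, -0.5, 0.3]
finger_gap: 75.9
grip_force: 0.0
time: 13.02
ee_pos: [490.3, 141.0, 85.1]
tcp_rot: [-0.383, -3.117, 0.001]
ft_force: [-0.1, -0.9, 0.5]
finger_gap: 76.1
grip_force: 0.0
time: 13.43
ee_pos: [490.3, 141.0, 75.0]
tcp_rot: [-0.383, -3.117, 0.001]
ft_force: [-0.6, 0.3, 0.3]
finger_gap: 75.6
grip_force: 0.0
```

View pics/d4.png

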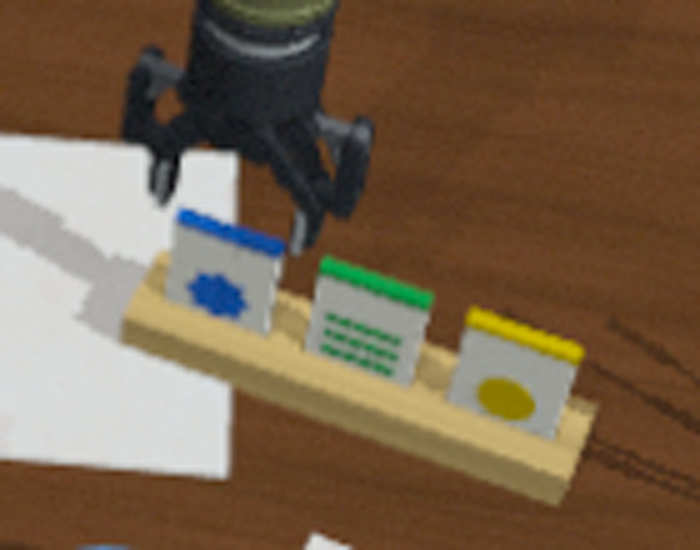

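The fingers straddle the star tile symmetrically, with the right tip at (300,250) between the star and bars tiles and the left tip at (162,200). The right knuckle at (350,210) sticks out, so I'll grip a little higher, at TCP 52, to clear the bars tile.

```bash
python3 -m pendant '[0,0,0.1,0,0,0,0.2,0,0,0,0.3,0,0,0,0.4,0,0,0,0.5,0,0,0,0.5,0]' 76;python3 -m pendant '[0,0,0.1,0,0,0,0.2,0,0,0,0.3,0,0,0,0.4,0,0,0,0.42,0,0,0,0.42,0]' 76; python3 -m pendant '[0,0,0,0,0,0,0,0,0,0,0,0,0,0,0,0,0,0,0,0,0,0,0,0,0,0,0,0,0,0,0,0]' 55
```

```text
time: 13.98
ee_pos: [490.3, 141.0, 62.6]
tcp_rot: [-0.383, -3.117, 0.001]
ft_force: [-0.3, 0.2, 0.3]
finger_gap: 75.7
grip_force: 0.0
time: 14.48
ee_pos: [490.5, 141.0, 52.4]
tcp_rot: [-0.383, -3.117, 0.0]
ft_force: [-0.2, 0.1, 0.1]
finger_gap: 76.2
grip_force: 0.0
time: 15.15
ee_pos: [491.1, 141.0, 53.1]
tcp_rot: [0.383, 3.117, 0.0]
ft_force: [-0.4, -2.0, 6.2]
finger_gap: 64.6
grip_force: 66.3
```

```bash
python3 -m pendant '[0,0,-0.1,0,0,0,-0.2,0,0,0,-0.3,0,0,0,-0.4,0,0,0,-0.4,0,0,0,-0.4,0]'; python3 -m pendant '[0.08,0,0,0,0.16,0,0,0,0.24,0,0,0,0.32,0,0,0,0.32,0,0,0,0.32,0,0,0]'
```

```text
time: 15.65
ee_pos: [490.8, 141.1, 62.8]
tcp_rot: [0.384, 3.118, 0.0]
ft_force: [0.8, 0.1, -1.0]
finger_gap: 64.5
grip_force: 66.1
time: 16.15
ee_pos: [485.7, 142.7, 63.1]
tcp_rot: [0.382, 3.113, 0.0]
ft_force: [5.7, -2.7, -4.8]
finger_gap: 64.3
grip_force: 66.9
```

```bash
python3 -m pendant '[0.08,0,0.01,0,0.16,0,0.02,0,0.24,0,0.03,0,0.32,0,0.04,0,0.32,0,0.04,0]'; python3 -m pendant '[0.08,0,0.01,0,0.16,0,0.02,0,0.24,0,0.03,0,0.32,0,0.04,0,0.32,0,0.04,0,0.32,0,0.04,0]'
cat > tilt.py <<'E'
from h import *
s=cam("scene"); c=s["color"].astype(int)
m=((c[:,:,2]-c[:,:,0]>60)).astype(np.uint8); k,l,st,ce=cv2.connectedComponentsWithStats(m)
for i in range(1,k):
    if st[i,4]>15 and 250<ce[i][0]<400 and 120<ce[i][1]<245: print(ce[i].round(1),st[i])
E
python3 tilt.py; python3 go.py 490 140 63 76
```

```text
time: 16.57
ee_pos: [478.8, 144.6, 62.9]
tcp_rot: [0.381, 3.111, 0.0]
ft_force: [5.0, -3.6, 0.5]
finger_gap: 64.2
grip_force: 67.2
time: 17.07
ee_pos: [471.4, 146.7, 62.0]
tcp_rot: [0.381, 3.111, 0.001]
ft_force: [5.0, -3.0, 1.5]
finger_gap: 64.4
grip_force: 67.5
[378.  189.5] [368 185  21  10  58]
[374.8 204.4] [370 200  11  10  85]
shift [-0.79  -0.078 -0.034] turn 0.0 pos [471.3 146.7  62. ] yaw 76.03 tilt [ 0.008 -0.    -1.   ] t 17.1167 gap 64.1
```

Steady 6 N side force while the tool moved back 20 mm, so the tile is pivoting in the pads. A little more, then lift clear straight up.

```bash
python3 -m pendant '[0.08,0,0.01,0,0.16,0,0.02,0,0.2,0,0.03,0,0.2,0,0.03,0,0.2,0,0.03,0]'; python3 -m pendant '[0,0,-0.1,0,0,0,-0.4,0,0,0,-0.8,0,0,0,-1.3,0,0,0,-1.8,0,0,0,-2.4,0,0,0,-3,0,0,0,-3.6,0,0,0,-4.2,0,0,0,-4.6,0,0,0,-4.8,0,0,0,-4.8,0,0,0,-4.8,0]'; python3 tilt.py; python3 go.py 490 140 63 76
```

```text
time: 17.53
ee_pos: [467.1, 147.8, 61.2]
tcp_rot: [0.381, 3.11, 0.001]
ft_force: [6.3, -4.4, 0.1]
finger_gap: 63.9
grip_force: 67.4
time: 18.62
ee_pos: [462.0, 148.1, 179.5]
tcp_rot: [-0.383, -3.117, 0.0]
ft_force: [-0.6, -0.8, -0.8]
finger_gap: 64.2
grip_force: 67.3
[383.3 158.6] [373 154  22  10  70]
[379.9 174.8] [374 170  13  11 101]
shift [-1.181 -0.033  4.643] turn -0.0 pos [461.7 148.  179.1] yaw 75.97 tilt [-0.002 -0.    -1.   ] t 18.6667 gap 64.1
```

```bash
cat > pose.py <<'E'
# fit tile pose (pos along, tilt) in scene view from corners + star centre. args: approx px of star
import sys; from h import *
from scipy.optimize import least_squares
from scipy.spatial.transform import Rotation as Ro
np.set_printoptions(precision=2,suppress=True)
ims=[cam("scene") for _ in range(4)]; s=ims[0]; c=np.mean([i["color"].astype(float) for i in ims],0)
st=state(); R=Ro.from_rotvec(st["tcp_rot"]).as_matrix(); y=R[:,1]; x0=np.array([y[1],-y[0],0]); p0=st["ee_pos"]
g=p0+np.array([0,0,25.])
def frame(q):
    t=q[3]; x=x0*np.cos(t)+np.array([0,0,np.sin(t)]); z=-x0*np.sin(t)+np.array([0,0,np.cos(t)])
    return x,z,np.array(q[:3])
def pts(q):  # q: face centre + tilt
    x,z,f=frame(q); return proj(s,[f+z*45+y*33,f+z*45-y*33,f-z*45-y*33,f-z*45+y*33,f])
blue=(c[:,:,2]-c[:,:,0]>50); white=(c.min(2)>95)&(np.ptp(c,2)<45)
u=np.array([float(sys.argv[1]),float(sys.argv[2])])
box=np.zeros(blue.shape,np.uint8); cv2.circle(box,tuple(int(v) for v in u),28,1,-1)
m=((blue|white)&(box>0)).astype(np.uint8)
k,l,stt,ce=cv2.connectedComponentsWithStats(m); i=l[int(u[1]),int(u[0])]; m=(l==i).astype(np.uint8)
# antialiased silhouette compare
ss=4
def sil(q):
    im=np.zeros((400*ss,640*ss),np.uint8); x,z,f=frame(q)
    V=[f+a*z*45+b*y*33-d*x*9 for a in(1,-1) for b in(1,-1) for d in(0,1)]
    h=cv2.convexHull(((proj(s,V)+.5)*ss-.5).astype(np.float32)).round().astype(int); cv2.fillConvexPoly(im,h,1)
    return cv2.resize(im.astype(np.float32),(640,400),interpolation=cv2.INTER_AREA)
k2,l2,st2,ce2=cv2.connectedComponentsWithStats((blue&(m>0)).astype(np.uint8)); j=l2[int(u[1]),int(u[0])]; star=ce2[j]
from scipy.optimize import minimize
M=cv2.GaussianBlur(m.astype(np.float32),(0,0),1)
def cost(q):
    q=np.array(q)*[10,10,10,.2]+init
    return np.abs(cv2.GaussianBlur(sil(q),(0,0),1)-M).sum()+3*np.sum((pts(q)[4]-star)**2)+ .2*((q[:3]-g)@y)**2+.2*((q[:3]-g)@x0-4.5-20*np.sin(q[3]))**2
init=np.r_[g-[0,0,20]+4.5*x0,.3]
best=min((minimize(cost,[0,0,0,a],method="Nelder-Mead",options=dict(initial_simplex=np.array([0,0,0,a])+np.vstack([np.zeros(4),np.eye(4)*.6]),maxiter=500)) for a in(-.7,0,.7)),key=lambda r:r.fun)
q=best.x*[10,10,10,.2]+init
print("cost",round(best.fun,1),"area",m.sum(),sil(q).sum().round(1),"star",star,pts(q)[4],"face",q[:3],"tilt deg",np.degrees(q[3]).round(1),"rel tcp",q[:3]-p0,"along y",(q[:3]-p0)@y,"along x0",(q[:3]-p0)@x0)
for a in(0,5,10,15,20,25,30):  # cost profile over tilt
    r=minimize(lambda v:cost(np.r_[v,(np.radians(a)-init[3])/.2]),best.x[:3],method="Nelder-Mead"); print(a,round(r.fun,1),end="; ")
c4=c[int(u[1])-30:int(u[1])+35,int(u[0])-40:int(u[0])+40].astype(np.uint8)[:,:,::-1].copy()
big=cv2.resize(c4,None,fx=7,fy=7,interpolation=2)
cv2.polylines(big,[((pts(q)[:4]-u.astype(int)+[40,30]+.5)*7).astype(int)],True,(0,0,255),1); cv2.imwrite("pics/pose.png",big)
E
python3 pose.py 380 175
```

```text
cost 419.3 area 1086 773.6 star [379.81 174.95] [379.97 173.51] face [477.23 143.1  178.9 ] tilt deg 33.1 rel tcp [15.23 -4.87 -0.15] along y -1.033295658198378 along x0 15.955648989244914
0 547.9; 5 489.5; 10 465.0; 15 437.4; 20 426.4; 25 424.6; 30 421.9;
```

The white paper behind the tile pollutes the mask, so I'll shift sideways over bare wood and measure again.

```bash
python3 -m pendant '[0,0.4,0,0,0,1,0,0,0,1.7,0,0,0,2.4,0,0,0,3,0,0,0,3.4,0,0,0,3.6,0,0,0,3.6,0,0,0,3.6,0,0]'
python3 - <<'E'
from h import *
s=cam("scene"); st=state(); print(proj(s,[st["ee_pos"]+[15,-4,0]]))
E
sed -i 's/250<ce\[i\]\[0\]<400/350<ce[i][0]<460/' tilt.py; python3 tilt.py
```

```text
time: 19.62
ee_pos: [484.1, 235.3, 179.6]
tcp_rot: [-0.382, -3.118, 0.001]
ft_force: [-0.3, 0.2, -1.2]
finger_gap: 64.2
grip_force: 67.3
[[410.46625006 183.70365632]]
[414. 169.] [403 164  23  11  76]
[409.8 185.1] [404 180  13  11 107]
[404.6 206.1] [395 202  20   9  30]
```

```bash
python3 pose.py 410 185
```

```text
cost 54.4 area 730 717.9 star [409.79 185.07] [410.71 182.81] face [495.58 231.32 179.91] tilt deg 13.4 rel tcp [11.31 -3.52 -0.1 ] along y -0.6649805943431812 along x0 11.829344373720758
0 146.9; 5 104.2; 10 62.0; 15 58.7; 20 81.4; 25 99.9; 30 121.1;
```

View pics/pose.png

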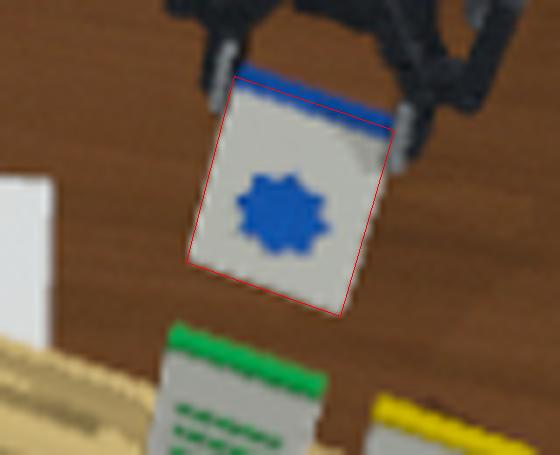

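The fit outlines the tile well, but the star is painted about 8 mm below the face middle. That can be seen in c3 too, so the star-centre term biases the tilt. I'll refit on the silhouette only.

```bash
sed -i 's/+3\*np.sum((pts(q)\[4\]-star)\*\*2)//' pose.py; python3 pose.py 410 185; python3 -c "
import cv2;print(cv2.imread('pics/pose.png').shape)"
```

```text
cost 36.0 area 730 710.4 star [409.8  185.13] [410.89 182.65] face [492.85 231.96 177.87] tilt deg 12.3 rel tcp [ 8.45 -3.23 -2.14] along y -1.083964307673589 along x0 8.978074569733458
0 125.8; 5 84.2; 10 47.8; 15 41.5; 20 67.4; 25 86.7; 30 109.5; (455, 560, 3)
```

The tilt is about 13° with some uncertainty (12–16°), and it needs 20°. I'll add tilt by pressing the tile's lower back edge against the front edge of the fixed rail, pulling towards the robot.

```bash
python3 go.py 533 129.6 180 76
```

```text
shift [-2.911 -3.625  0.   ] turn -0.001 pos [484.4 235.2 180. ] yaw 75.95 tilt [ 0.  0. -1.] t 20.1167 gap 64.0
```

```bash
python3 -m pendant '[-0.2,-0.3,0,0,-0.6,-0.8,0,0,-1.1,-1.4,0,0,-1.6,-2,0,0,-2.1,-2.6,0,0,-2.5,-3.2,0,0,-2.8,-3.5,0,0,-2.9,-3.62,0,0,-2.9,-3.62,0,0]'; python3 -m pendant '[0,0,0.3,0,0,0,0.8,0,0,0,1.4,0,0,0,2.1,0,0,0,2.8,0,0,0,3.4,0,0,0,4,0,0,0,4.4,0,0,0,4.7,0,0,0,4.8,0,0,0,4.88,0,0,0,4.88,0,0,0,4.88,0]'; python3 -m pendant '[0.1,0,0,0,0.2,0,0,0,0.3,0,0,0,0.32,0,0,0,0.32,0,0,0]'
```

```text
time: 20.87
ee_pos: [533.3, 129.2, 179.9]
tcp_rot: [0.386, 3.118, 0.0]
ft_force: [0.8, -0.1, -1.3]
finger_gap: 64.3
grip_force: 67.3
time: 21.95
ee_pos: [533.4, 130.2, 58.5]
tcp_rot: [0.383, 3.117, 0.001]
ft_force: [0.9, 0.2, -0.8]
finger_gap: 64.4
grip_force: 67.3
time: 22.37
ee_pos: [524.7, 132.0, 58.1]
tcp_rot: [0.383, 3.118, -0.0]
ft_force: [-1.0, 0.0, -1.2]
finger_gap: 64.3
grip_force: 67.3
```

```bash
python3 -m pendant '[0.08,0,0,0,0.16,0,0,0,0.16,0,0,0,0.16,0,0,0]'; python3 -m pendant '[0.08,0,0,0,0.16,0,0,0,0.16,0,0,0,0.16,0,0,0]';python3 -m pendant '[0.08,0,0,0,0.16,0,0,0,0.16,0,0,0,0.16,0,0,0]'
```

```text
time: 22.7
ee_pos: [521.0, 132.9, 57.9]
tcp_rot: [-0.383, -3.118, 0.0]
ft_force: [-0.2, -0.3, -0.7]
finger_gap: 64.3
grip_force: 67.3
time: 23.03
ee_pos: [517.1, 134.0, 57.9]
tcp_rot: [-0.383, -3.118, 0.0]
ft_force: [-0.0, 0.1, -1.0]
finger_gap: 64.0
grip_force: 67.3
time: 23.37
ee_pos: [513.2, 134.9, 57.9]
tcp_rot: [-0.383, -3.118, 0.0]
ft_force: [0.1, 0.3, -1.1]
finger_gap: 64.5
grip_force: 67.3
```

```bash
python3 -m pendant '[0.08,0,0,0,0.12,0,0,0,0.12,0,0,0,0.12,0,0,0]'; python3 -m pendant '[0.08,0,0,0,0.12,0,0,0,0.12,0,0,0,0.12,0,0,0]';python3 -m pendant '[0.08,0,0,0,0.12,0,0,0,0.12,0,0,0,0.12,0,0,0]'
```

```text
time: 23.7
ee_pos: [510.4, 135.6, 57.9]
tcp_rot: [-0.383, -3.118, 0.0]
ft_force: [0.4, -0.4, -1.7]
finger_gap: 64.2
grip_force: 67.3
time: 24.03
ee_pos: [507.5, 136.4, 57.9]
tcp_rot: [-0.383, -3.118, 0.0]
ft_force: [-0.1, 0.3, -0.4]
finger_gap: 64.4
grip_force: 67.3
time: 24.37
ee_pos: [505.6, 137.1, 58.2]
tcp_rot: [0.383, 3.116, 0.0]
ft_force: [2.5, -0.9, -2.1]
finger_gap: 64.6
grip_force: 67.3
```

Contact came at tool x ≈ 507, which also implies a tilt of about 14°. Push a further ~6.5 mm.

```bash
python3 -m pendant '[0.08,0,0,0,0.16,0,0,0,0.2,0,0,0,0.2,0,0,0,0.2,0,0,0]'
```

```text
time: 24.78
ee_pos: [503.2, 138.0, 58.7]
tcp_rot: [0.382, 3.112, 0.001]
ft_force: [7.2, -2.9, -2.5]
finger_gap: 64.0
grip_force: 67.1
```

```bash
python3 -m pendant '[0.05,0,0,0,0.1,0,0,0,0.14,0,0,0,0.14,0,0,0,0.14,0,0,0]'
```

```text
time: 25.2
ee_pos: [500.7, 138.9, 59.0]
tcp_rot: [0.382, 3.11, 0.001]
ft_force: [7.7, -3.6, -2.6]
finger_gap: 63.7
grip_force: 67.1
```

```bash
python3 -m pendant '[0.05,0,0,0,0.1,0,0,0,0.12,0,0,0,0.12,0,0,0,0.12,0,0,0]'; python3 -m pendant '[-0.1,0,0,0,-0.3,0,0,0,-0.6,0,0,0,-0.9,0,0,0,-1.1,0,0,0,-1.2,0,0,0,-1.2,0,0,0]'; python3 -m pendant '[0,0,-0.3,0,0,0,-0.8,0,0,0,-1.5,0,0,0,-2.3,0,0,0,-3,0,0,0,-3.7,0,0,0,-4.3,0,0,0,-4.7,0,0,0,-4.88,0,0,0,-4.88,0,0,0]';  python3 go.py 484.1 235.3 180 76
```

```text
time: 25.62
ee_pos: [497.3, 139.9, 58.9]
tcp_rot: [0.382, 3.111, 0.002]
ft_force: [7.4, -2.5, -3.5]
finger_gap: 64.5
grip_force: 67.1
time: 26.2
ee_pos: [523.0, 132.4, 57.5]
tcp_rot: [-0.384, -3.117, 0.0]
ft_force: [-0.1, 0.3, -1.0]
finger_gap: 64.4
grip_force: 67.3
shift [ 2.512  3.615 -4.899] turn -0.001 pos [523.  132.4  57.5] yaw 75.94 tilt [-0.001 -0.    -1.   ] t 26.2 gap 64.4validation failed for argument at $...
```

```bash
python3 -m pendant '[0,0,-0.3,0,0,0,-0.8,0,0,0,-1.5,0,0,0,-2.3,0,0,0,-3,0,0,0,-3.7,0,0,0,-4.3,0,0,0,-4.7,0,0,0,-4.88,0,0,0,-4.88,0]'; python3 -m pendant '[0.2,0.3,0,0,0.5,0.8,0,0,0.9,1.4,0,0,1.4,2,0,0,1.9,2.6,0,0,2.2,3.2,0,0,2.4,3.5,0,0,2.5,3.62,0,0,2.5,3.62,0,0,2.5,3.62,0,0]'; python3 pose.py 411 186; python3 tilt.py
```

```text
time: 27.03
ee_pos: [523.0, 132.8, 181.1]
tcp_rot: [0.383, 3.116, 0.001]
ft_force: [0.2, -0.4, -1.7]
finger_gap: 64.5
grip_force: 67.2
time: 27.87
ee_pos: [483.6, 235.2, 179.4]
tcp_rot: [-0.383, -3.117, 0.002]
ft_force: [0.0, 0.5, -1.4]
finger_gap: 64.5
grip_force: 67.2
cost 35.9 area 761 737.7 star [409.5 185.8] [410.37 183.22] face [495.88 230.62 178.42] tilt deg 18.2 rel tcp [11.68 -4.18 -1.44] along y -1.2101808685556952 along x0 12.346181915519166
0 166.2; 5 115.9; 10 75.7; 15 42.6; 20 43.7; 25 59.2; 30 73.2; [413.9 169.1] [403 165  23  10  74]
[409.5 185.7] [403 180  13  12 111]
[401.7 205. ] [395 202  14   7  23]
```

The tilt is now about 18–20°. Next, the move to the present pose: stand yaw −6.6°, present point ≈ (592,−124.5,170.3).

```bash
sed -i 's/-4.5-20\*/-4.5-33*/' pose.py; python3 pose.py 410 186; echo; python3 go.py 577.7 -122.2 169.3 83.4
```

```text
cost 34.7 area 760 746.9 star [409.54 185.77] [410.54 183.15] face [498.52 230.82 181.46] tilt deg 17.8 rel tcp [14.43 -4.39  1.49] along y -0.7525728535694576 along x0 15.062516203049213
0 173.9; 5 116.0; 10 73.1; 15 40.0; 20 43.4; 25 65.4; 30 83.6; 
shift [ -7.105 -12.959   0.428] turn -0.13 pos [484.1 235.2 180. ] yaw 75.94 tilt [ 0. -0. -1.] t 28.3167 gap 64.4
```

```bash
python3 -m pendant '[-0.1,-0.3,0,0,-0.4,-0.8,0,-0.01,-0.8,-1.5,0,-0.02,-1.3,-2.4,0,-0.03,-1.8,-3.3,0.05,-0.04,-2.4,-4.3,0.1,-0.05,-2.9,-5.3,0.1,-0.06,-3.4,-6.3,0.15,-0.07,-4,-7.3,0.2,-0.08,-4.5,-8.3,0.25,-0.09,-5.1,-9.3,0.3,-0.1,-5.6,-10.3,0.35,-0.11,-6.1,-11.2,0.4,-0.12,-6.5,-11.9,0.42,-0.13,-6.8,-12.4,0.42,-0.13,-7,-12.8,0.42,-0.13,-7.1,-12.95,0.42,-0.13,-7.1,-12.95,0.42,-0.13,-7.1,-12.95,0.42,-0.13]'; python3 go.py 577.7 -122.2 169.3 83.4
python3 - <<'E'
from h import *
np.set_printoptions(precision=2,suppress=True)
im=[cam("scene") for _ in range(3)];s=im[0];c=np.mean([i["color"].astype(float) for i in im],0)
b=((c[:,:,2]-c[:,:,0]>50)).astype(np.uint8);k,l,st,ce=cv2.connectedComponentsWithStats(b)
for i in range(1,k):
    if st[i,4]>15 and 220<ce[i][0]<340 and 120<ce[i][1]<245: print("blue",ce[i],st[i])
y=np.array([.115,.993,0]);x0=np.array([.993,-.115,0])
for t in(10,20,30):
    t=np.radians(t);z=-x0*np.sin(t)+[0,0,np.cos(t)]; f=np.array([592,-124.5,170.3]); print(np.degrees(t),proj(s,[f,f-z*8,f+z*45,f-z*45]).tolist())
d=c.copy().astype(np.uint8)[110:260,210:340]; cv2.imwrite("pics/f.png",cv2.resize(d,None,fx=4,fy=4,interpolation=2)[:,:,::-1])
E
```

```text
time: 29.9
ee_pos: [577.3, -120.9, 169.3]
tcp_rot: [-0.18, -3.136, -0.001]
ft_force: [0.2, 0.1, -1.4]
finger_gap: 64.2
grip_force: 67.2
shift [-0.021 -0.051  0.001] turn 0.0 pos [ 577.3 -120.9  169.3] yaw 83.42 tilt [-0.001  0.001 -1.   ] t 29.9 gap 64.2
blue [278.22 175.73] [268 172  22   8  73]
blue [277.34 192.89] [271 187  13  12 110]
10.0 [[277.6080696413245, 190.09745734083728], [277.53862925965865, 192.3868275504988], [278.012571491077, 176.91093619597973], [277.22673405722566, 202.76583167937383]]
20.0 [[277.6080696413245, 190.09745734083728], [277.3595129618404, 192.64245778230742], [279.03773368960924, 175.5173423810368], [276.2314563286622, 204.23101560748404]]
29.999999999999996 [[277.6080696413245, 190.09745734083728], [277.18763417150075, 192.82133388247112], [280.0091334557526, 174.58479944857712], [275.26829784282916, 205.28497238317732]]
```

The star is seen at (277.3,192.9) against a predicted (277.4,192.6). One cross-check of the stand against the camera head's seen position (248,220) and of the neighbouring tiles, and then I hand in.

Run:
```python
from h import *
np.set_printoptions(precision=1,suppress=True)
s=cam("scene"); L=np.array([741.5,-141.5,225]);x=np.array([.933,-.108,.342]);z=np.array([-.34,.04,.94])
for a in(40,50,60,70): print(a,proj(s,[L+a*x+27*z]))
a=cv2.imread("pics/scene0.png")[:,:,::-1].astype(int);c=s["color"].astype(int)
for n,f in(("green",lambda c:(c[:,:,1]-c[:,:,0]>60)&(c[:,:,1]-c[:,:,2]>20)),("yellow",lambda c:(c[:,:,0]-c[:,:,2]>110)&(c[:,:,1]-c[:,:,2]>90))):
    for im in(a,c):
        m=f(im); m[:180]=0;m[245:]=0;m[:,:385]=0;m[:,450:]=0; print(n,np.argwhere(m).mean(0)[::-1],m.sum())
st=state(); print(st["joint_vel"],st["ft_force"],st["grip_force"],st["time"])
```

```text
40 [[249.6 216. ]]
50 [[248.  217.9]]
60 [[246.3 219.9]]
70 [[244.6 222. ]]
green [403.7 209.8] 103
green [403.5 209.7] 103
yellow [433.1 221.8] 155
yellow [433.1 221.8] 153
[-0.  0. -0. -0. -0. -0.] [-0.   0.1 -1.8] 67.20952033996582 30.1
```

```bash
python3 -c "
from workcell import ticket; print(ticket.hand_in())"
```

```text
the job is handed in; nothing more can be done
None
```

I handed the job in at about 30 s: the orange bottle is upright and released in the grey tray, and the star tile is held still in front of the lens, tilted back about 18° (20° wanted) and, by my camera measurements, within a few mm of the 16 cm point; no verdict came back.

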